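# Vent a sample bottle: cap home, back a quarter turn, hold

### The job

Stand the square amber bottle fully home in the square well of the grey holder block, then screw its blue cap clockwise all the way down until it bottoms out, and back it off a quarter turn so that the bottle can vent. Finish while still gripping the cap at that quarter turn, with the bottle home in the block: do not let go at the end. Leave the red-capped vial, the dropper bottle and the eyepiece where they stand.

Things in the scene. Friction and masses are not known exactly. Their poses are not given: they have to be found in the camera images.
- bottle_mid (a point): axis point, 52 mm above the underside, of the loose amber bottle (0.23 kg) with blue screw cap. Square body 50 x 50 mm, 51 mm high, shoulder up to 58 mm, round neck 31 to 35 mm across. z up, x and y square to the flats; white label on its -x side, a short white line on the shoulder above it. Any of the four ways round fits the holder. It may be lifted by its cap
- cap: blue ribbed cap, 41 mm across, 30 mm high, started on the bottle's thread, never comes off; origin at its centre, 87 mm above the bottle's underside when home, 0.8 mm higher per rad of loosening (5 mm a turn). Home, its lower edge is 14 mm above the shoulder. A white line from its top's centre to the rim (-x) and down its side then stands over the white line on the shoulder
- cap_turn (a joint): turn of the cap on the bottle in rad: 0 is bottomed out (hard stop), growing as it is loosened (counter-clockwise seen from above); a quarter turn back is 1.57. Starts between 2.0 and 3.6, so it may need more than one grasp; stays where it is left (thread friction about 0.06 N m), upper stop at 5
- well_floor (a point): centre of the floor of the square well in the fixed grey metal holder block (94 x 94 mm, 28 mm high, on a black 106 mm base plate); the floor is 8 mm above the table, the well is 20 mm deep and 54 x 54 mm with a 3 mm chamfer round its mouth. z up, x and y square to the well's sides. The block does not move; the well keeps the bottle from turning
- vial_c: small brown glass vial with a red cap, 21 mm across, 52 mm high, loose; origin at the centre of its underside; a bystander
- oil_bottle: amber dropper bottle with a black rubber bulb, 27 mm across, 76 mm high, loose; origin at the centre of its underside; a bystander
- spare_eyepiece: black microscope eyepiece, 36 mm across, 47 mm high, loose; origin at the centre of its underside; a bystander

How it is judged:
By the outcome, as a careful person would: the job done as asked, in the order asked, and still so for the second after the job is handed in, while the arm keeps its last pose, push and grip.
It also fails if it takes over 64 s, if anything falls off the work surface, if the arm or the gripper's body presses on something with over 40 N, if the wrist force passes 120 N, or if a joint passes its speed limit or range.

### The arm

A 6-joint arm with a two-finger parallel gripper is mounted at the origin on a cart in front of the work surface, level with it; the furniture and walls round the work are solid. World frame = base frame: x ahead of the robot, y to its left, z up, the work surface at z = 0. Lengths are in m, angles in rad, forces in N, time in s.
With the tool pointing down it reaches from about 0.275 to 0.825 m from the base axis. Payload 4.9 kg.
Tool frame: the origin (TCP) lies midway between the tips of the shut fingers; the grasp point (between the pads) lies behind it (grasp_offset is the z of the grasp point in the tool frame, in m); z points along the fingers, y is the line along which they close (so a half turn about z gives the same grasp; the last joint's range is limited). The gripper opens to 85 mm and grips with 20 to 120 N. Pads are 22 mm wide; open, the fingers measure 114 mm over their backs; the gripper's body (76 mm by 85 mm) begins 54 mm behind the grasp point. The pads swing forward as they close: fully open they stand 13 mm farther back than shut.
Start: joints at [-1.436, 0.326, -0.193, 1.052, 0, 1.437], TCP at [0.146, -0.53, 0.231] pointing down, gripper open.
Joint ranges: [-2.65, 2.65], [-0.97, 1.79], [-1.3, 1.35], [-1.93, 2.1], [-1.47, 1.37], [-3.14, 3.14]. Speed limits (rad/s): [2.57, 2.57, 3.14, 3.14, 3.14, 3.14].

### API

Orientations are given as a rotation vector (axis times angle).
In Python, from bench import * gives the robot as it stands.
- The arm moves only by the shell command python3 -m jog 'ROWS' [FORCE]. ROWS is a JSON object of lists of equal length, an entry for each row: "claw": the closure, from 0 (fully open) to 1 (shut); "translation": the shift along the tool's x, y, z normalised to -1 to 1, where 1 is 75 cm, a list of three; "turn": the turn about the tool's z normalised to -1 to 1, where 1 is pi rad. A call has 1 to 5 rows; each row is the pose to reach, as a shift and turn from the pose commanded when the call began, along the tool's axes at that moment, turning the shorter way round; what a row does not reach only later rows make up. A row lasts 1/12 s, in which the tool goes at most 41.7 mm and 7.16 degrees, less where a joint would pass 70% of its speed; a pose out of reach is approached as far as the arm can. A call with a number of a shift or a turn outside -1 to 1 is refused whole. A call with a gripper value outside its range is refused whole. The fingers move at their own pace and stop on an object; FORCE is the grip in N (left out, the last holds). Time passes only in rows, so rows that repeat a pose let the fingers close. It gives the time, the measured TCP pose, the force, the opening and the grip force at its end, in the units of the state.
- observe(): the state, without advancing time (a new reading comes with each control period).
- camera(name): name is "side" or "top" or "wrist"; returns a dict with "image" (480x640x3 uint8, red, green, blue), "intrinsics" (3x3 intrinsics, pixels), "rvec" (rotation vector, rad) and "tvec" (3), from world to camera coordinates, as OpenCV has them; the wrist camera has in their place "mount" (4x4, takes a point from camera to tool coordinates, whose origin is the TCP and whose axes are the flange's). Camera axes: x right, y down, z forward; pixel columns grow to the right and rows downward; lengths in m; the calibration is good to about 2 mm. A picture is of the moment at which its call begins: read the wrist's pose just before it. There is no depth.
- finish_job(): hands the job in; it is judged then, once.
Trained networks look in the newest picture that a camera, given by its name, has taken for a name from the list of things; names that differ only in an ending like _2 or _b are one class to them, and where a whole thing is asked for, a point or a joint stands for the part that bears it (a point fixed in the world has none). Each returns a list of dicts, best first, with "confidence" (0 to 1); they miss things now and then, are a little off and sometimes report something else, mostly with a low value. They report only what shows in the picture. A call takes as long as a camera call.
- masks_of(thing, camera): "mask" (480x640 bool, what is visible of it) and "rect" ([centre column, centre row, width, height] in pixels, round what is visible of it).
- landmark_of(thing, camera): "position" ([row, column] in pixels: a listed point, or the origin of a listed thing).
The state is a dict: "time_s": time; "qpos": joint angles; "joint_velocities": joint speeds; "effort": joint torques, N m; "eef_pos": TCP position; "eef_rot": TCP orientation; "ft_force": force on the tool from outside, world axes, zero at the start; "torque": the same for the moment, N m; "grip_width": finger opening in m; "gripper_force": force on a finger pad.
Only numpy, scipy, OpenCV 4.12 (cv2) and the standard library are available. Lean on these libraries where they do the work, as an engineer would, in place of code of your own. Each camera call takes 0.05 s, during which the arm holds its last target. There are 200 camera calls.

## Working session

There is one attempt and no reset: what is moved stays moved. The work goes in short steps, Python scripts to look and compute and a shell command to move; the robot and the scene stay as the last step left them, time stands still between calls to the robot, and variables do not carry over. Pictures are saved under pics/ and viewed, at most 10 in all, crops included, and the job is handed in when it is done.

```bash
mkdir -p pics; ls
cat > h.py <<'E'
from bench import *
import numpy as np, cv2
from scipy.spatial.transform import Rotation as R
def look(name,save=None):
    s=observe(); c=camera(name)
    K=np.array(c["intrinsics"])
    if "mount" in c:
        T=np.eye(4);T[:3,:3]=R.from_rotvec(s["eef_rot"]).as_matrix();T[:3,3]=s["eef_pos"]
        W=T@np.array(c["mount"])   # cam->world
    else:
        V=np.eye(4);V[:3,:3]=R.from_rotvec(np.ravel(c["rvec"])).as_matrix();V[:3,3]=np.ravel(c["tvec"])
        W=np.linalg.inv(V)
    if save: cv2.imwrite("pics/"+save,c["image"][:,:,::-1])
    return c["image"],K,W
def ray(K,W,u,v):
    d=W[:3,:3]@np.linalg.solve(K,[u,v,1.]); return W[:3,3],d/np.linalg.norm(d)
def atz(K,W,u,v,z):
    o,d=ray(K,W,u,v); return o+d*(z-o[2])/d[2]
def proj(K,W,p):
    q=np.linalg.inv(W)@np.append(p,1); q=K@q[:3]; return q[:2]/q[2]
def tri(rs):
    A=sum(np.eye(3)-np.outer(d,d) for o,d in rs); b=sum((np.eye(3)-np.outer(d,d))@o for o,d in rs); return np.linalg.solve(A,b)
E
python3 - <<'E'
from h import *
np.set_printoptions(precision=4,suppress=True)
s=observe(); print(s); 
L={}
for n in ["top","side","wrist"]:
    im,K,W=look(n,n+"0.png"); print(n,W[:3,3],W[:3,2])
    for t in ["bottle_mid","cap","well_floor","vial_c","oil_bottle","spare_eyepiece"]:
        for r in landmark_of(t,n)[:2]:
            print(n,t,round(r["confidence"],2),np.round(r["position"],1)); 
            if r["confidence"]>.4: L.setdefault(t,[]).append(ray(K,W,r["position"][1],r["position"][0]))
for t,v in L.items():
    if len(v)>1: print(t,tri(v))
import bench; print([x for x in dir(bench) if x[0]!='_'])
try: print(grasp_offset)
except Exception as e: print(e)
E
```

```text
pics
{'time_s': 0.0, 'qpos': array([-1.4362,  0.327 , -0.1936,  1.052 , -0.    ,  1.4366]), 'joint_velocities': array([-0.002 , -0.0013, -0.0009,  0.001 , -0.001 , -0.0006]), 'effort': array([ -0.0005, -44.3399,  26.2439,   0.0155,  -0.0003,  -0.    ]), 'eef_pos': array([ 0.146 , -0.5297,  0.2305]), 'eef_rot': array([-3.1116, -0.4207,  0.    ]), 'ft_force': array([0.5333, 0.4855, 0.5517]), 'torque': array([-0.0389,  0.0442,  0.045 ]), 'gripper_force': 0.0, 'grip_width': 0.08498665213576043}
top [0.4386 0.1114 0.9162] [ 0.1594 -0.0225 -0.987 ]
top bottle_mid 0.75 [285.8 385.9]
top cap 0.57 [283.1 392.7]
top well_floor 0.74 [283.7 294.4]
top vial_c 0.74 [205.2 327.5]
top oil_bottle 0.76 [201.7 372.9]
top spare_eyepiece 0.68 [291.6 190.1]
side [ 0.1729 -0.4982  0.5731] [ 0.4684  0.6945 -0.5462]
side bottle_mid 0.85 [345.1 335. ]
side cap 0.85 [321.5 334.2]
side well_floor 0.95 [305.9 276.7]
side oil_bottle 0.89 [321.9 423.5]
side spare_eyepiece 0.7 [259.  209.3]
wrist [ 0.2249 -0.5086  0.3738] [-0.3053 -0.0838 -0.9485]
bottle_mid [ 0.5029 -0.0445  0.0528]
cap [ 0.5025 -0.0473  0.0941]
well_floor [0.5098 0.1132 0.0082]
oil_bottle [ 0.6665 -0.0332 -0.0007]
spare_eyepiece [ 0.4936  0.3044 -0.0074]
['Unreachable', 'camera', 'finish_job', 'grasp_offset', 'landmark_of', 'masks_of', 'observe']
-0.0187
```

View images.

View pics/top0.png

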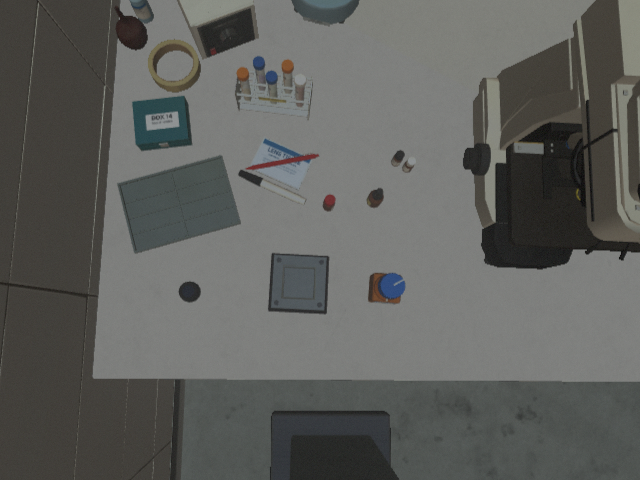

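View pics/side0.png

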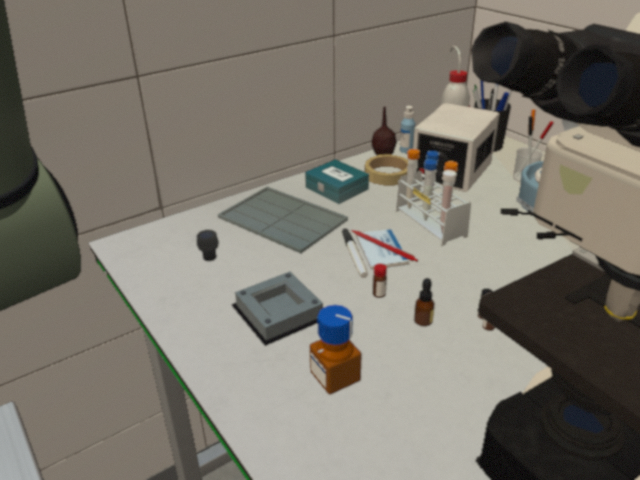

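```bash
python3 -m jog '{"claw":[0,0,0,0,0],"translation":[[0.043,-0.034,0],[0.086,-0.068,0],[0.129,-0.102,0],[0.172,-0.136,0],[0.215,-0.170,0]],"turn":[0,0,0,0,0]}'; python3 -m jog '{"claw":[0,0,0,0,0],"translation":[[0.043,-0.034,0],[0.086,-0.068,0],[0.129,-0.102,0],[0.172,-0.136,0],[0.215,-0.170,0]],"turn":[0,0,0,0,0]}'
python3 -m jog '{"claw":[0,0,0,0,0],"translation":[[0.04,-0.032,0],[0.08,-0.064,0],[0.12,-0.096,0],[0.16,-0.126,0],[0.2,-0.157,0]],"turn":[-0.038,-0.076,-0.114,-0.152,-0.19]}'
python3 - <<'E'
from h import *
np.set_printoptions(precision=4,suppress=True)
s=observe(); print(s["time_s"],s["qpos"],s["eef_pos"],s["eef_rot"])
im,K,W=look("wrist","w1.png"); print(W[:3,3],W[:3,2])
for t in ["bottle_mid","cap","well_floor"]:
    for r in landmark_of(t,"wrist")[:2]:
        v,u=r["position"]; z={"bottle_mid":.052,"cap":.089,"well_floor":.008}[t]
        print(t,round(r["confidence"],2),u,v,atz(K,W,u,v,z))
E
```

```text
time_s: 1.47
eef_pos: [0.2683, -0.363, 0.2313]
eef_rot: [3.113, 0.419, 0.0]
ft_force: [1.5, 0.0, -0.1]
grip_width: 0.0852
gripper_force: 0.0
time_s: 1.88
eef_pos: [0.3902, -0.197, 0.2316]
eef_rot: [3.113, 0.421, 0.001]
ft_force: [0.9, 0.1, 0.5]
grip_width: 0.0853
gripper_force: 0.0
time_s: 2.3
eef_pos: [0.5036, -0.0436, 0.2315]
eef_rot: [2.847, 1.327, 0.001]
ft_force: [1.5, -0.9, -0.4]
grip_width: 0.0851
gripper_force: 0.0
2.3 [-0.2324  0.2434 -0.3064  1.0203 -0.0002  2.0372] [ 0.5036 -0.0436  0.2315] [2.8472 1.3265 0.0007]
[0.5562 0.0188 0.3741] [-0.2032 -0.2424 -0.9487]
bottle_mid 0.87 323.6 213.3 [ 0.4974 -0.0472  0.052 ]
cap 0.88 327.9 225.6 [ 0.5004 -0.0491  0.089 ]
well_floor 0.82 217.1 56.3 [0.5094 0.1087 0.008 ]
```

View pics/w1.png

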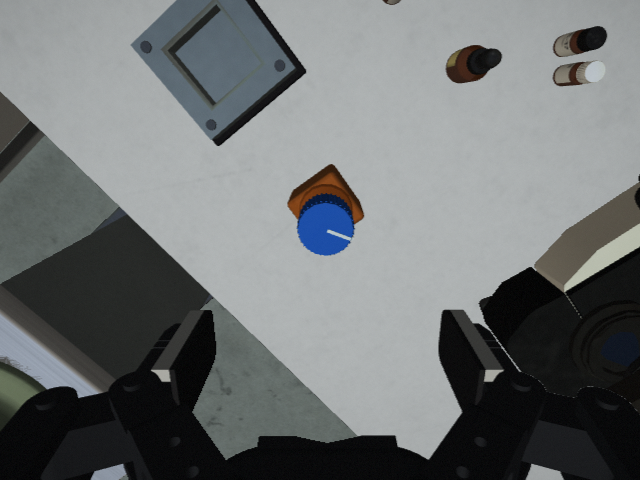

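```bash
cat >> h.py <<'E'
import pickle
def grab(name,tag):
    s=observe(); im,K,W=look(name,tag+".png")
    m=[r["mask"] for r in masks_of("bottle_mid",name)[:1]]; c=[r["mask"] for r in masks_of("cap",name)[:1]]
    pickle.dump((im,K,W,m,c),open(tag+".pkl","wb")); return im,K,W,m,c
E
T='{"claw":[0,0,0,0,0],"translation":[[0,0,0],[0,0,0],[0,0,0],[0,0,0],[0,0,0]],"turn":[-0.038,-0.076,-0.114,-0.152,-0.19]}'
python3 -c "
from h import *
for n in ['wrist','top','side']: grab(n,'g1'+n)"
python3 -m jog '{"claw":[0,0,0,0,0],"translation":[[0,0,0],[0,0,0],[0,0,0],[0,0,0],[0,0,0]],"turn":[-0.038,-0.076,-0.114,-0.152,-0.19]}' >/dev/null
python3 -m jog '{"claw":[0,0,0,0,0],"translation":[[0,0,0],[0,0,0],[0,0,0],[0,0,0],[0,0,0]],"turn":[-0.038,-0.076,-0.114,-0.152,-0.19]}' >/dev/null
python3 -c "
from h import *
grab('wrist','g2wrist')"
python3 -m jog '{"claw":[0,0,0,0,0],"translation":[[0,0,0],[0,0,0],[0,0,0],[0,0,0],[0,0,0]],"turn":[-0.038,-0.076,-0.114,-0.152,-0.19]}' >/dev/null
python3 -m jog '{"claw":[0,0,0,0,0],"translation":[[0,0,0],[0,0,0],[0,0,0],[0,0,0],[0,0,0]],"turn":[-0.038,-0.076,-0.114,-0.152,-0.19]}'
cat > fit.py <<'E'
from h import *
from scipy.optimize import minimize
np.set_printoptions(precision=4,suppress=True)
import sys
def hull(K,W,P):
    q=(np.linalg.inv(W)@np.c_[P,np.ones(len(P))].T)[:3]; q=(K@q); q=(q[:2]/q[2]).T
    m=np.zeros((480,640),np.uint8); cv2.fillConvexPoly(m,np.round(cv2.convexHull(q.astype(np.float32))*16).astype(np.int32),1,shift=4); return m>0
def model(K,W,x,y,yaw,capz):
    a=np.linspace(0,2*np.pi,60); c,s=np.cos(yaw),np.sin(yaw); out=0
    box=np.array([[x+c*i-s*j,y+s*i+c*j,z] for i in(-.025,.025) for j in(-.025,.025) for z in(0,.051)])
    nk=np.array([[x+.0165*np.cos(t),y+.0165*np.sin(t),z] for t in a for z in(.05,.09)])
    cp=np.array([[x+.0205*np.cos(t),y+.0205*np.sin(t),z] for t in a for z in(capz-.015,capz+.015)])
    return hull(K,W,box)|hull(K,W,nk)|hull(K,W,cp)
tags=sys.argv[1:]; D=[pickle.load(open(t+".pkl","rb")) for t in tags]
def cost(p,D):
    t=0
    for im,K,W,m,c in D:
        if not m: continue
        M=m[0]|(c[0] if c else False); B=model(K,W,*p[:3],.0887); t+=1-(M&B).sum()/(M|B).sum()
    return t
for g in [[d] for d in D]+[D]:
    best=min((minimize(cost,[.502,-.047,y],args=(g,),method="Nelder-Mead",options=dict(initial_simplex=[[.502,-.047,y],[.507,-.047,y],[.502,-.042,y],[.502,-.047,y+.2]],xatol=1e-4,fatol=1e-4)) for y in(-.5,0,.4)),key=lambda r:r.fun)
    print(best.x[:2],np.degrees(best.x[2]),best.fun)
E
python3 fit.py g1wrist g1top g1side g2wrist
python3 - <<'E'
from h import *
s=observe(); print(s["qpos"],s["time_s"])
im,K,W,m,c=grab("wrist","g3wrist")
for tag in ["g1wrist","g1top","g3wrist"]:
    im,K,W,m,c=pickle.load(open(tag+".pkl","rb"))
    z=.028; S=2000; x0,y0=.42,.02; n=380
    P=[[x0,y0,z],[x0+.19,y0,z],[x0+.19,y0+.19,z],[x0,y0+.19,z]]
    H=cv2.getPerspectiveTransform(np.float32([proj(K,W,p) for p in P]),np.float32([[0,0],[n,0],[n,n],[0,n]]))
    g=cv2.cvtColor(cv2.warpPerspective(im,H,(n,n)),cv2.COLOR_RGB2GRAY); cv2.imwrite("pics/h_"+tag+".png",g)
    l=cv2.createLineSegmentDetector().detect(g)[0]
    if l is None: continue
    l=l[:,0]; L=np.hypot(l[:,2]-l[:,0],l[:,3]-l[:,1]); A=np.degrees(np.arctan2(l[:,3]-l[:,1],l[:,2]-l[:,0]))%90
    k=L>50; o=np.argsort(-L[k])[:14]
    print(tag,np.round(np.c_[l[k][o]/S+[x0,y0,x0,y0],A[k][o],L[k][o]],3).tolist())
E
```

```text
time_s: 4.77
eef_pos: [0.5026, -0.0455, 0.2313]
eef_rot: [-0.179, 3.136, 0.0]
ft_force: [0.2, 0.4, 0.1]
grip_width: 0.0857
gripper_force: 0.0
[ 0.4997 -0.0461] -6.162511277025937 0.057743864714374094
[ 0.5043 -0.0412] 17.465779776909134 0.3280669144981413
[ 0.5012 -0.0442] -9.848331143162117 0.058409951325040566
[ 0.502 -0.047] -28.64788975654116 0.0
[ 0.5004 -0.0453] -9.47177904980869 0.47140051177696907
[-2.36743471e-01  2.42498734e-01 -3.08168996e-01  1.02010973e+00
  2.38412374e-05 -3.50866902e-01] 4.7667
g1wrist [[0.448, 0.21, 0.562, 0.113, 49.683, 298.967], [0.463, 0.052, 0.559, 0.048, 87.645, 192.697], [0.562, 0.112, 0.61, 0.072, 49.623, 123.911], [0.56, 0.05, 0.563, 0.112, 87.728, 123.752], [0.557, 0.116, 0.555, 0.057, 87.723, 117.606], [0.462, 0.11, 0.461, 0.054, 88.553, 112.59], [0.484, 0.132, 0.482, 0.08, 87.178, 105.18], [0.537, 0.131, 0.485, 0.133, 87.658, 105.117], [0.533, 0.135, 0.482, 0.137, 87.677, 102.618], [0.481, 0.137, 0.479, 0.086, 88.356, 101.28], [0.488, 0.128, 0.537, 0.126, 87.581, 98.979], [0.513, 0.153, 0.465, 0.155, 87.4, 97.74], [0.486, 0.08, 0.488, 0.127
[... 343 characters left out ...]
52], [0.461, 0.063, 0.465, 0.154, 87.632, 182.757], [0.559, 0.15, 0.557, 0.12, 86.913, 60.115]]
g3wrist [[0.456, 0.145, 0.452, 0.048, 87.653, 193.997], [0.453, 0.047, 0.549, 0.043, 87.656, 191.55], [0.554, 0.056, 0.558, 0.15, 87.619, 187.857], [0.459, 0.055, 0.463, 0.147, 87.478, 185.426], [0.558, 0.151, 0.465, 0.155, 87.7, 185.202], [0.552, 0.057, 0.46, 0.061, 87.659, 183.903], [0.481, 0.137, 0.479, 0.078, 88.308, 116.31], [0.535, 0.13, 0.484, 0.132, 87.809, 102.616], [0.483, 0.124, 0.532, 0.122, 87.677, 97.572], [0.535, 0.078, 0.536, 0.123, 87.905, 91.372], [0.481, 0.079, 0.482, 0.123, 88.235, 87.535], [0.531, 0.12, 0.53, 0.077, 87.67, 86.382], [0.513, 0.136, 0.482, 0.137, 87.763, 62.599]]
```

```bash
python3 fit.py g1wrist g3wrist g1side
python3 - <<'E'
from h import *
for tag in ["g1wrist","g3wrist","g2wrist"]:
    im,K,W,m,c=pickle.load(open(tag+".pkl","rb"))
    print(tag,len(m),len(c))
    for z in (.051,0.0):
        S=4000; x0,y0=.44,-.11; n=500; e=n/S
        P=[[x0,y0,z],[x0+e,y0,z],[x0+e,y0+e,z],[x0,y0+e,z]]
        H=cv2.getPerspectiveTransform(np.float32([proj(K,W,p) for p in P]),np.float32([[0,0],[n,0],[n,n],[0,n]]))
        col=cv2.warpPerspective(im,H,(n,n)); g=cv2.cvtColor(col,cv2.COLOR_RGB2GRAY)
        if z: cv2.imwrite("pics/b_"+tag+".png",col[:,:,::-1])
        l=cv2.createLineSegmentDetector().detect(g)[0][:,0]; L=np.hypot(l[:,2]-l[:,0],l[:,3]-l[:,1]); A=(np.degrees(np.arctan2(l[:,3]-l[:,1],l[:,2]-l[:,0]))+45)%90-45
        o=np.argsort(-L)[:7]; print(z,np.round(np.c_[l[o]/S+[x0,y0,x0,y0],A[o],L[o]/4],3).tolist())
a=[cv2.imread(f"pics/b_{t}.png") for t in("g1wrist","g3wrist")]
cv2.imwrite("pics/bb.png",cv2.resize(np.hstack(a),(800,400)))
E
```

```text
[ 0.4997 -0.0461] -6.162511277025937 0.057743864714374094
[ 0.4998 -0.0471] -6.079682646624708 0.04640171858216968
[ 0.5012 -0.0442] -9.848331143162117 0.058409951325040566
[ 0.4998 -0.0468] -6.524359571073942 0.18581230402518645
g1wrist 1 1
0.051 [[0.482, -0.021, 0.523, -0.024, -4.519, 40.72], [0.53, -0.019, 0.49, -0.015, -4.848, 40.2], [0.527, -0.061, 0.53, -0.025, -4.911, 36.572], [0.499, -0.081, 0.488, -0.061, 28.816, 22.275], [0.491, -0.06, 0.501, -0.079, 28.706, 21.647], [0.477, -0.026, 0.477, -0.038, -2.946, 12.236], [0.49, -0.015, 0.479, -0.02, 24.508, 11.637]]
0.0 [[0.522, -0.074, 0.526, -0.031, -4.928, 42.568], [0.52, -0.024, 0.48, -0.021, -4.68, 40.198], [0.49, -0.096, 0.477, -0.074, 28.774, 26.067], [0.481, -0.072, 0.493, -0.094, 28.697, 25.138], [0.48, -0.02, 0.467, -0.026, 24.17, 14.691], [0.517, -0.085, 0.522, -0.073, -21.276, 13.058], [0.453, -0.084, 0.46, -0.092, 39.217, 10.884]]
g3wrist 1 1
0.051 [[0.475, -0.028, 0.472, -0.063, -4.647, 35.424], [0.473, -0.03, 0.47, -0.062, -4.428, 32.284], [0.488, -0.071, 0.517, -0.073, -4.631, 28.908], [0.526, -0.067, 0.514, -0.047
[... 487 characters left out ...]
2, 10.044]]
g2wrist 0 1
0.051 [[0.517, -0.017, 0.478, -0.014, -4.6, 39.835], [0.509, -0.062, 0.52, -0.081, 29.142, 22.034], [0.517, -0.082, 0.506, -0.063, 29.088, 21.885], [0.501, -0.022, 0.52, -0.024, -4.998, 18.842], [0.525, -0.043, 0.526, -0.026, -4.669, 16.609], [0.526, -0.026, 0.517, -0.018, -40.338, 12.608], [0.522, -0.04, 0.517, -0.03, 28.273, 11.471]]
0.0 [[0.526, -0.024, 0.48, -0.021, -4.603, 46.09], [0.525, -0.099, 0.513, -0.077, 29.022, 25.374], [0.516, -0.076, 0.529, -0.098, 29.211, 25.249], [0.534, -0.053, 0.536, -0.034, -4.59, 19.126], [0.502, -0.101, 0.518, -0.102, -4.928, 16.093], [0.536, -0.034, 0.525, -0.025, -40.159, 14.644], [0.475, -0.048, 0.474, -0.062, -4.515, 13.543]]
```

View pics/bb.png

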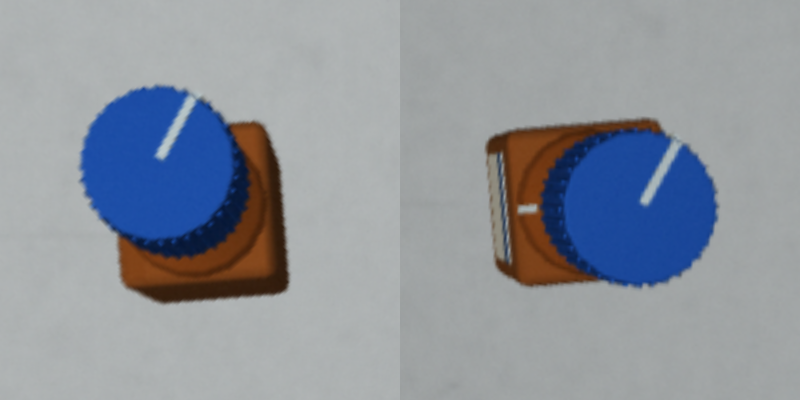

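```bash
python3 -m jog '{"claw":[0,0,0,0,0],"translation":[[0.0039,-0.0013,0.045],[0.0039,-0.0013,0.09],[0.0039,-0.0013,0.135],[0.0039,-0.0013,0.18],[0.0039,-0.0013,0.215]],"turn":[0,0,0,0,0]}'
python3 -m jog '{"claw":[0.2,0.3,0.4,0.45,0.5],"translation":[[0,0,0],[0,0,0],[0,0,0],[0,0,0],[0,0,0]],"turn":[0,0,0,0,0]}' 40
python3 -m jog '{"claw":[1,1,1,1,1],"translation":[[0,0,0],[0,0,0],[0,0,0],[0,0,0],[0,0,0]],"turn":[0,0,0,0,0]}' 40
python3 -c "
from h import *
look('side','s2.png')"
```

```text
time_s: 5.33
eef_pos: [0.4988, -0.0466, 0.0679]
eef_rot: [0.168, -3.136, -0.001]
ft_force: [-0.1, -0.8, 0.3]
grip_width: 0.0854
gripper_force: 0.0
time_s: 5.75
eef_pos: [0.5015, -0.0471, 0.0719]
eef_rot: [-0.174, 3.133, -0.002]
ft_force: [0.9, 0.9, -0.8]
grip_width: 0.0423
gripper_force: 0.0
time_s: 6.17
eef_pos: [0.5014, -0.0467, 0.0718]
eef_rot: [-0.175, 3.133, -0.001]
ft_force: [-1.0, 1.8, 7.2]
grip_width: 0.0398
gripper_force: 39.7
```

View pics/s2.png

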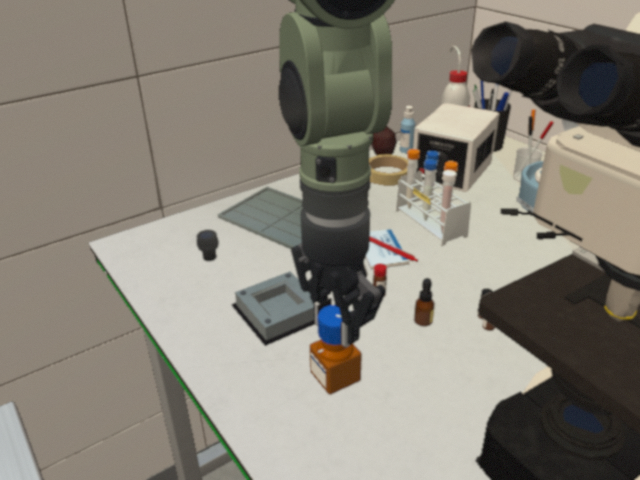

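```bash
python3 -m jog '{"claw":[1,1,1,1,1],"translation":[[0,0,-0.01],[0,0,-0.03],[0,0,-0.06],[0,0,-0.085],[0,0,-0.1]],"turn":[0,0,0,0,0]}'
python3 -m jog '{"claw":[1,1,1,1,1],"translation":[[-0.006,0.03,0],[-0.014,0.08,0],[-0.023,0.13,0],[-0.031,0.18,0],[-0.0352,0.202,0]],"turn":[0,-0.004,-0.008,-0.0128,-0.0128]}'
python3 -m jog '{"claw":[1,1],"translation":[[0,0,0],[0,0,0]],"turn":[0,0]}'
python3 - <<'E'
from h import *
s=observe(); print(s["qpos"],s["eef_pos"],s["eef_rot"])
for n in("wrist","side","top"): print(n,[len(v) for v in grab(n,"g4"+n)[3:]])
a=cv2.imread("pics/g4wrist.png"); b=cv2.imread("pics/g4side.png")
cv2.imwrite("pics/c4.png",cv2.resize(np.hstack([a,b]),(800,300)))
E
```

```text
time_s: 6.63
eef_pos: [0.5005, -0.047, 0.1475]
eef_rot: [-0.175, 3.135, -0.001]
ft_force: [0.5, 0.3, -2.5]
grip_width: 0.0397
gripper_force: 40.8
time_s: 7.05
eef_pos: [0.5087, 0.1105, 0.1457]
eef_rot: [-0.244, 3.132, 0.003]
ft_force: [0.5, -0.2, -1.9]
grip_width: 0.04
gripper_force: 41.1
time_s: 7.22
eef_pos: [0.5089, 0.1075, 0.1454]
eef_rot: [0.242, -3.132, 0.001]
ft_force: [-0.1, -0.2, -2.5]
grip_width: 0.04
gripper_force: 41.2
[ 6.66028135e-02  3.47848695e-01 -3.98291016e-01  8.24683540e-01
 -7.12907029e-04 -8.74132924e-02] [0.50889052 0.10749037 0.14539563] [ 2.41686247e-01 -3.13224762e+00  1.11931881e-03]
wrist [1, 1]
side [1, 1]
top [0, 0]
```

View pics/c4.png

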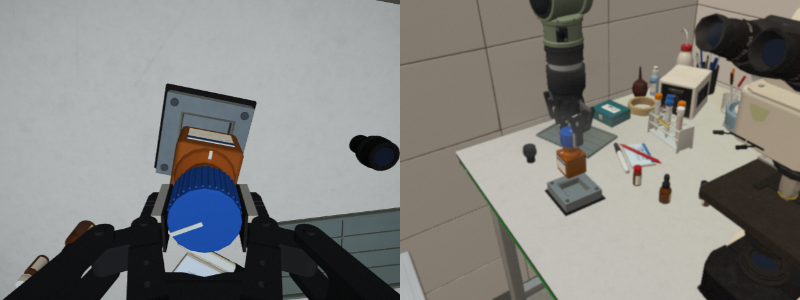

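```bash
cat > fit4.py <<'E'
import sys
from h import *
from scipy.optimize import minimize
tag,dz,x,y=sys.argv[1],*map(float,sys.argv[2:5])
sys.argv=["x"]; exec(open("fit.py").read().split("tags=")[0])
im,K,W,m,c=pickle.load(open(tag+".pkl","rb"))
M=m[0]|c[0]; cap=c[0]
W2=W.copy(); W2[2,3]-=dz
for lab,f in (("all",lambda B:1-(M&B).sum()/(M|B).sum()),("body",lambda B:1-(M&B&~cap).sum()/((M|B)&~cap).sum())):
    r=min((minimize(lambda p:f(model(K,W2,*p,.0887)),[x,y,a],method="Nelder-Mead",options=dict(initial_simplex=[[x,y,a],[x+.005,y,a],[x,y+.005,a],[x,y,a+.15]],xatol=1e-4,fatol=1e-4)) for a in(-.2,0,.1)),key=lambda r:r.fun)
    print(lab,r.x[:2],np.degrees(r.x[2]),r.fun)
def lines(z,x0,y0,e,mn,S=4000):
    n=int(e*S); P=[[x0,y0,z],[x0+e,y0,z],[x0+e,y0+e,z],[x0,y0+e,z]]
    H=cv2.getPerspectiveTransform(np.float32([proj(K,W,p) for p in P]),np.float32([[0,0],[n,0],[n,n],[0,n]]))
    g=cv2.cvtColor(cv2.warpPerspective(im,H,(n,n)),cv2.COLOR_RGB2GRAY)
    l=cv2.createLineSegmentDetector().detect(g)[0][:,0]; L=np.hypot(l[:,2]-l[:,0],l[:,3]-l[:,1])/S*1e3; A=(np.degrees(np.arctan2(l[:,3]-l[:,1],l[:,2]-l[:,0]))+45)%90-45
    o=[i for i in np.argsort(-L) if L[i]>mn and abs(A[i])<12][:10]; print("z",z); print(np.round(np.c_[l[o]/S+[x0,y0,x0,y0],A[o],L[o]],4))
lines(.051+dz,x-.05,y-.05,.1,12)
lines(.028,.43,.03,.16,20)
E
python3 fit4.py g4wrist 0.0745 .509 .107
```

```text
all [0.5054 0.107 ] 2.6415567691447897 0.06861534239055855
body [0.5054 0.107 ] 2.9229025169725475 0.1724137931034483
z 0.1255
[[ 0.5035  0.0714  0.4591  0.0733 -2.3438 44.4146]
 [ 0.4591  0.0717  0.5032  0.0699 -2.3177 44.1402]
 [ 0.4612  0.1209  0.4602  0.0846 -1.5667 36.2792]
 [ 0.477   0.0906  0.4783  0.124  -2.1631 33.4609]
 [ 0.4794  0.1237  0.4782  0.0906 -2.1867 33.1486]
 [ 0.4769  0.1231  0.4756  0.0906 -2.2303 32.524 ]
 [ 0.4615  0.0868  0.4624  0.1172 -1.718  30.327 ]
 [ 0.4704  0.0915  0.4715  0.1197 -2.114  28.1635]
 [ 0.4816  0.0835  0.5086  0.0825 -2.2752 26.9531]
 [ 0.5156  0.0825  0.5417  0.0787 -8.2492 26.3865]]
z 0.028
[[ 0.4561  0.1542  0.4522  0.0598 -2.3574 94.4751]
 [ 0.4539  0.0586  0.548   0.0548 -2.3214 94.2005]
 [ 0.4607  0.062   0.4644  0.1517 -2.3427 89.7786]
 [ 0.5486  0.0572  0.4608  0.0608 -2.334  87.8415]
 [ 0.4581  0.0636  0.4617  0.1508 -2.3345 87.2552]
 [ 0.5059  0.0876  0.508   0.1414 -2.1757 53.7943]
 [ 0.5097  0.1414  0.5077  0.0877 -2.1614 53.7943]
 [ 0.5057  0.1402  0.5038  0.0883 -2.1793 51.9088]
 [ 0.481   0.0817  0.4827  0.1302 -1.9915 48.4843]
 [ 0.4953  0.0889  0.497   0.1345 -2.1757 45.687 ]]
```

```bash
python3 fit4.py g4side 0.0745 .509 .107
python3 - <<'E'
from h import *
im,K,W,m,c=pickle.load(open("g4side.pkl","rb"))
a=im[120:330,170:370,::-1]; cv2.imwrite("pics/d4.png",cv2.resize(a,(570,600),interpolation=cv2.INTER_CUBIC))
E
```

```text
all [0.5081 0.1071] -11.701337770123144 0.18173138128580524
body [0.5079 0.107 ] -11.3891213915376 0.22086614173228347
z 0.1255
[[ 0.471   0.0925  0.4701  0.0774 -3.1906 15.0289]]
z 0.028
[[  0.4477   0.132    0.4434   0.0307  -2.4012 101.3706]
 [  0.4449   0.0316   0.4892   0.0309  -0.9882  44.3738]
 [  0.5141   0.1771   0.5132   0.157   -2.6369  20.0651]]
```

View pics/d4.png

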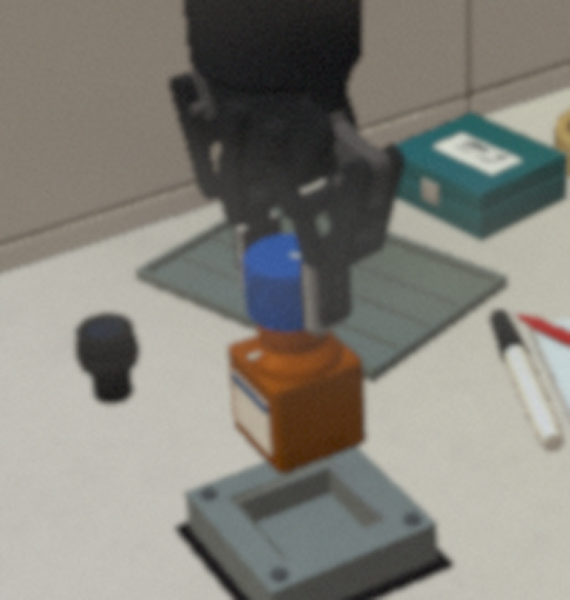

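```bash
python3 -m jog '{"claw":[1,1,1,1,1],"translation":[[-0.0031,-0.0018,0.015],[-0.0031,-0.0018,0.03],[-0.0031,-0.0018,0.045],[-0.0031,-0.0018,0.0513],[-0.0031,-0.0018,0.0513]],"turn":[0,0,0,0,0]}'
python3 -m jog '{"claw":[1],"translation":[[0,0,0]],"turn":[0]}'
python3 - <<'E'
from h import *
grab("wrist","g5wrist"); grab("side","g5side")
a=cv2.imread("pics/g5wrist.png")[60:330,150:450]; b=cv2.imread("pics/g5side.png")[150:330,200:350]
cv2.imwrite("pics/c5.png",np.hstack([cv2.resize(a,(450,405)),cv2.resize(b,(338,405),interpolation=cv2.INTER_CUBIC)]))
E
python3 fit4.py g5wrist 0.036 .510 .106
```

```text
time_s: 8.08
eef_pos: [0.5105, 0.1056, 0.1048]
eef_rot: [0.238, -3.129, -0.0]
ft_force: [-0.3, 0.2, -1.8]
grip_width: 0.04
gripper_force: 41.2
time_s: 8.17
eef_pos: [0.5115, 0.1057, 0.1061]
eef_rot: [0.238, -3.132, 0.0]
ft_force: [0.3, -0.9, -1.6]
grip_width: 0.0397
gripper_force: 41.2
all [0.508  0.1051] 2.274658475050029 0.07216914927332818
body [0.5076 0.105 ] 1.7879333600493763 0.18660230751118434
z 0.087
[[ 0.4601  0.0677  0.5161  0.0654 -2.3553 56.0315]
 [ 0.5161  0.067   0.4601  0.0692 -2.3216 55.9802]
 [ 0.5077  0.1362  0.4601  0.1381 -2.3411 47.5752]
 [ 0.4678  0.0849  0.4689  0.1199 -1.862  35.0221]
 [ 0.4675  0.1249  0.4665  0.0912 -1.7459 33.7534]
 [ 0.4793  0.0886  0.4806  0.1221 -2.3354 33.4734]
 [ 0.4818  0.1221  0.4805  0.089  -2.3474 33.1612]
 [ 0.4793  0.1215  0.4779  0.089  -2.3485 32.5239]
 [ 0.4852  0.0818  0.5152  0.0806 -2.1529 30.014 ]
 [ 0.473   0.1199  0.4718  0.0915 -2.3979 28.5041]]
z 0.028
[[ 0.453   0.059   0.5471  0.0551 -2.3541 94.1628]
 [ 0.4559  0.1533  0.4521  0.0608 -2.3592 92.6017]
 [ 0.4607  0.062   0.4644  0.1502 -2.3556 88.2047]
 [ 0.547   0.0573  0.4608  0.0608 -2.328  86.2931]
 [ 0.458   0.0642  0.4615  0.1495 -2.3444 85.3945]
 [ 0.4807  0.1367  0.4788  0.082  -2.0055 54.7087]
 [ 0.4809  0.0817  0.4826  0.1295 -2.0226 47.8599]
 [ 0.5358  0.1518  0.4904  0.1536 -2.3702 45.39  ]
 [ 0.5001  0.1327  0.4983  0.0874 -2.3156 45.3639]
 [ 0.4967  0.0873  0.4986  0.1326 -2.3213 45.3513]]
```

View pics/c5.png

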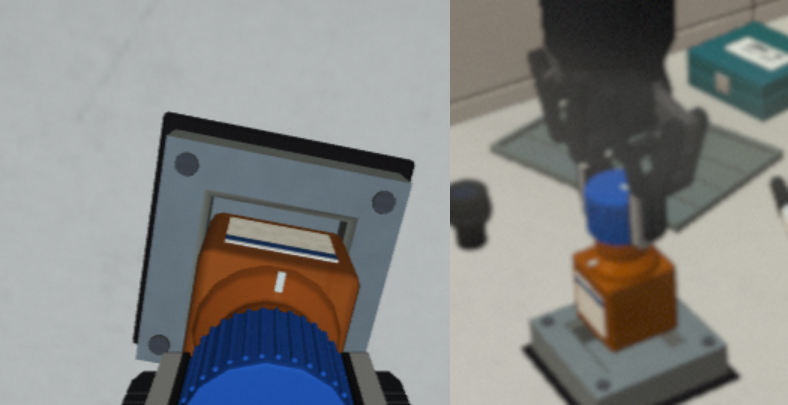

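```bash
python3 -m jog '{"claw":[1,1,1,1,1],"translation":[[-0.002,0.0004,0.003],[-0.002,0.0004,0.008],[-0.002,0.0004,0.013],[-0.002,0.0004,0.018],[-0.002,0.0004,0.02]],"turn":[0,0,0,0,0]}'
python3 -m jog '{"claw":[1,1,1,1],"translation":[[0,0,0.004],[0,0,0.008],[0,0,0.012],[0,0,0.012]],"turn":[0,0,0,0]}'
```

```text
time_s: 8.88
eef_pos: [0.5147, 0.1068, 0.0975]
eef_rot: [-0.239, 3.127, 0.0]
ft_force: [-18.0, -0.5, 61.0]
grip_width: 0.0402
gripper_force: 47.5
time_s: 9.22
eef_pos: [0.5141, 0.1065, 0.084]
eef_rot: [-0.239, 3.129, -0.0]
ft_force: [0.1, -0.3, -1.6]
grip_width: 0.04
gripper_force: 47.3
```

```bash
python3 -m jog '{"claw":[1,1,1],"translation":[[0,0,0.003],[0,0,0.005],[0,0,0.005]],"turn":[0,0,0]}'
python3 -m jog '{"claw":[1,1],"translation":[[0,0,0.0015],[0,0,0.0025]],"turn":[0,0]}'
python3 -c "
from h import *
grab('wrist','g6wrist'); print(observe()['qpos'],observe()['torque'])"
python3 fit4.py g6wrist 0.008 .510 .106 | head -8
```

```text
time_s: 9.47
eef_pos: [0.5127, 0.1062, 0.0777]
eef_rot: [0.238, -3.131, 0.0]
ft_force: [1.3, 0.2, -2.4]
grip_width: 0.0398
gripper_force: 47.3
time_s: 9.63
eef_pos: [0.5129, 0.1061, 0.0764]
eef_rot: [0.238, -3.132, 0.001]
ft_force: [-1.5, -1.4, 4.8]
grip_width: 0.0398
gripper_force: 47.6
[ 6.33390867e-02  4.38036939e-01 -4.66733981e-01  6.66524915e-01
 -3.22693759e-06 -8.85346886e-02] [-0.03610172  0.04360898  0.01107185]
all [0.5097 0.1054] 2.141721487118254 0.04669688834118213
body [0.5097 0.1054] 1.6270413075286283 0.12171923910426197
z 0.059
[[ 0.527   0.0633  0.4601  0.066  -2.3148 66.934 ]
 [ 0.4601  0.0647  0.5264  0.062  -2.3444 66.3479]
 [ 0.5139  0.1426  0.4601  0.1448 -2.3584 53.8331]
 [ 0.4791  0.0883  0.4804  0.1221 -2.1138 33.7847]
 [ 0.4815  0.1221  0.4803  0.0884 -2.0922 33.7731]
```

```bash
python3 -m jog '{"claw":[0.2,0.2,0.2,0.2],"translation":[[0,0,0],[0,0,0],[0.002,0.0005,0],[0.0033,0.0005,0]],"turn":[0,0,0,0]}'
python3 -m jog '{"claw":[1,1,1,1,1],"translation":[[0,0,0],[0,0,0],[0,0,0],[0,0,0],[0,0,0]],"turn":[0,0,0,0,0]}' 40
python3 - <<'E'
from h import *
im,K,W,m,c=grab('wrist','g7wrist'); s=observe(); print(s['qpos'],s['torque'],s['ft_force'],s['eef_pos'])
# white line on cap top
z=.008+.087+.0017+.015; S=8000; e=.06; x0,y0=.4795,.0755; n=480
P=[[x0,y0,z],[x0+e,y0,z],[x0+e,y0+e,z],[x0,y0+e,z]]
H=cv2.getPerspectiveTransform(np.float32([proj(K,W,p) for p in P]),np.float32([[0,0],[n,0],[n,n],[0,n]]))
g=cv2.warpPerspective(im,H,(n,n)); cv2.imwrite("pics/cap7.png",g[:,:,::-1])
l=cv2.createLineSegmentDetector().detect(cv2.cvtColor(g,cv2.COLOR_RGB2GRAY))[0][:,0]
L=np.hypot(l[:,2]-l[:,0],l[:,3]-l[:,1])/8;A=np.degrees(np.arctan2(l[:,3]-l[:,1],l[:,2]-l[:,0]))
print(np.round(np.c_[l/S+[x0,y0,x0,y0],A,L][np.argsort(-L)[:8]],3))
E
python3 fit4.py g7wrist 0.008 .510 .106 | head -2
```

```text
time_s: 10.12
eef_pos: [0.5105, 0.1064, 0.077]
eef_rot: [-0.239, 3.132, 0.0]
ft_force: [-0.6, 1.1, -0.3]
grip_width: 0.0682
gripper_force: 0.0
time_s: 10.53
eef_pos: [0.5107, 0.1061, 0.0771]
eef_rot: [-0.238, 3.132, -0.001]
ft_force: [-0.7, -1.6, 2.5]
grip_width: 0.0405
gripper_force: 40.1
[ 6.35741346e-02  4.33747024e-01 -4.72950609e-01  6.63900687e-01
 -4.16929966e-04 -8.81942408e-02] [-0.39697171  0.12946407 -0.00252752] [-1.19183632 -1.10320548  2.77098764] [0.51071041 0.10613393 0.07709024]
[[ 5.17000e-01  8.80000e-02  5.08000e-01  1.04000e-01  1.20299e+02
   1.86150e+01]
 [ 5.10000e-01  1.05000e-01  5.20000e-01  8.90000e-02 -5.97120e+01
   1.85800e+01]
 [ 4.88000e-01  8.50000e-02  5.06000e-01  8.30000e-02 -8.38700e+00
   1.81640e+01]
 [ 4.99000e-01  1.27000e-01  4.83000e-01  1.19000e-01 -1.54232e+02
   1.79670e+01]
 [ 5.19000e-01  1.31000e-01  5.36000e-01  1.32000e-01  4.99100e+00
   1.74550e+01]
 [ 4.86000e-01  1.25000e-01  4.99000e-01  1.32000e-01  2.94820e+01
   1.45730e+01]
 [ 5.07000e-01  7.70000e-02  4.93000e-01  8.10000e-02  1.67855e+02
   1.43840e+01]
 [ 5.39000e-01  8.80000e-02  5.27000e-01  8.50000e-02 -1.67320e+02
   1.29150e+01]]
all [0.5072 0.1056] 1.886542392246799 0.0703937427784197
body [0.5072 0.1053] 1.8370186712948757 0.18174332431478646
```

View pics/g7wrist.png

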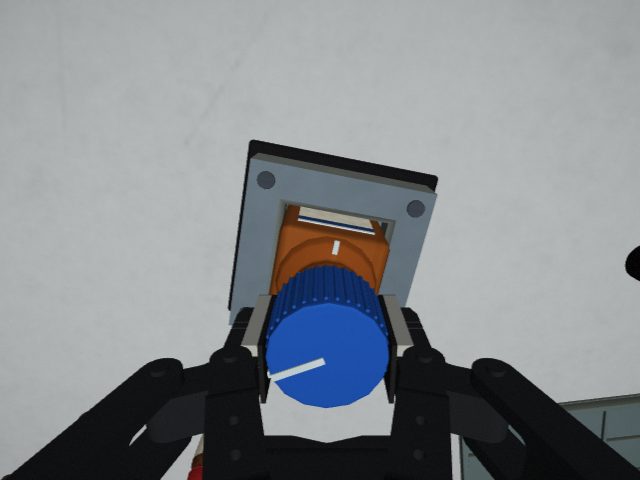

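```bash
python3 -m jog '{"claw":[1,1,1,1,1],"translation":[[0,0,0.0001],[0,0,0.0002],[0,0,0.0004],[0,0,0.0005],[0,0,0.0006]],"turn":[0.038,0.076,0.114,0.152,0.19]}'
python3 -c "
from h import *
s=observe(); print(s['qpos'][5]-s['qpos'][0],s['torque'],s['ft_force'])"
python3 -m jog '{"claw":[1,1,1,1,1],"translation":[[0,0,0.0001],[0,0,0.0002],[0,0,0.0004],[0,0,0.0005],[0,0,0.0006]],"turn":[0.038,0.076,0.114,0.152,0.19]}'
python3 -m jog '{"claw":[1,1,1,1,1],"translation":[[0,0,0.0001],[0,0,0.0002],[0,0,0.0004],[0,0,0.0005],[0,0,0.0006]],"turn":[0.038,0.076,0.114,0.152,0.19]}'
cat > cap.py <<'E'
from h import *
import sys
im,K,W=look('wrist',sys.argv[1]+'.png'); s=observe(); print("q6-q1",round(s['qpos'][5]-s['qpos'][0],4),"q6",s['qpos'][5],s['torque'],s['ft_force'],s['eef_pos'])
z=.110+(float(sys.argv[2]) if len(sys.argv)>2 else 0)*.0008; S=8000; e=.06; x0,y0=.4795,.0755; n=480
P=[[x0,y0,z],[x0+e,y0,z],[x0+e,y0+e,z],[x0,y0+e,z]]
H=cv2.getPerspectiveTransform(np.float32([proj(K,W,p) for p in P]),np.float32([[0,0],[n,0],[n,n],[0,n]]))
g=cv2.warpPerspective(im,H,(n,n)); cv2.imwrite("pics/"+sys.argv[1]+"r.png",g[:,:,::-1])
h=((g.min(2)>110)&(g[:,:,0]>.6*g[:,:,2])).astype(np.uint8); yy,xx=np.mgrid[:n,:n]; c=np.array([.5095,.105]); h[np.hypot(xx/S+x0-c[0],yy/S+y0-c[1])>.0185]=0
N,lab,st,cen=cv2.connectedComponentsWithStats(h); i=1+np.argmax(st[1:,4]); p=np.argwhere(lab==i)[:,::-1].astype(np.float32)
vx,vy,a,b=cv2.fitLine(p,2,0,.01,.01).ravel(); d=p.mean(0)/S+[x0,y0]-c
if d@[vx,vy]<0: vx,vy=-vx,-vy
ang=np.degrees(np.arctan2(vy,vx)); print("area",st[i,4],"line",ang,"turn(rad, mod 2pi)",np.radians((ang-177.65)%360))
E
python3 cap.py c8 .3
```

```text
time_s: 11.1
eef_pos: [0.5107, 0.1053, 0.0767]
eef_rot: [0.702, 3.061, -0.004]
ft_force: [-2.3, -3.8, 4.1]
grip_width: 0.0397
gripper_force: 40.4
0.45112914864165476 [-0.95119159  0.2871506   0.08528318] [-2.27594309 -3.79984071  4.06013897]
time_s: 11.52
eef_pos: [0.5105, 0.1052, 0.0763]
eef_rot: [1.571, 2.719, -0.004]
ft_force: [-2.0, -4.1, 4.9]
grip_width: 0.0403
gripper_force: 40.4
time_s: 11.93
eef_pos: [0.5097, 0.1049, 0.0759]
eef_rot: [2.301, 2.136, -0.006]
ft_force: [-4.1, -5.3, 8.9]
grip_width: 0.0401
gripper_force: 40.7
q6-q1 1.6496 q6 1.7126645081606626 [-1.21042593  0.80790144 -0.02425378] [-3.32982612 -5.02163052  9.30983457] [0.50964124 0.10489321 0.07588568]
area 5899 line -48.020317 turn(rad, mod 2pi) 2.3444953
```

```bash
cat >> cap.py <<'E'
l=cv2.createLineSegmentDetector().detect(cv2.cvtColor(g,cv2.COLOR_RGB2GRAY))[0][:,0]
L=np.hypot(l[:,2]-l[:,0],l[:,3]-l[:,1])/8;A=np.degrees(np.arctan2(l[:,3]-l[:,1],l[:,2]-l[:,0]))
M=np.hypot((l[:,0]+l[:,2])/2/S+x0-c[0],(l[:,1]+l[:,3])/2/S+y0-c[1])
k=[i for i in np.argsort(-L) if M[i]<.016 and L[i]>8][:5]
print(np.round(np.c_[l[k]/S+[x0,y0,x0,y0],L[k]],3),"turn",np.round(np.radians((A[k]-177.65)%180),3),np.radians((A[k]-177.65)%360).round(2))
E
python3 cap.py c9 .3
python3 -m jog '{"claw":[1,1,1,1,1],"translation":[[0,0,0],[0,0,0.0001],[0,0,0.0002],[0,0,0.0003],[0,0,0.0003]],"turn":[0.02,0.04,0.06,0.08,0.09]}'
python3 cap.py c10 0
```

```text
q6-q1 1.6418 q6 1.7048985756816 [-1.17121084  0.75693203 -0.00852293] [-3.86293156 -5.55518063  7.91746746] [0.50977431 0.10493238 0.07594782]
area 5934 line -48.091755 turn(rad, mod 2pi) 2.3432486
[[ 0.51   0.106  0.492  0.1   18.735]
 [ 0.491  0.103  0.509  0.108 18.469]] turn [0.345 0.348] [0.35 3.49]
time_s: 12.45
eef_pos: [0.5093, 0.1049, 0.0757]
eef_rot: [2.576, 1.795, -0.006]
ft_force: [-4.6, -4.6, 9.1]
grip_width: 0.0401
gripper_force: 40.7
q6-q1 1.925 q6 1.9880126108957266 [-1.17683239  1.02196224 -0.0030782 ] [-5.22952459 -5.04795967  9.56505742] [0.50927346 0.10489262 0.07570439]
area 3187 line -178.05525 turn(rad, mod 2pi) 0.07495733
[[ 0.491  0.108  0.509  0.109 18.631]
 [ 0.509  0.106  0.491  0.105 18.277]] turn [0.075 0.073] [3.22 0.07]
```

```bash
python3 -m jog '{"claw":[1,1,1,1,1],"translation":[[0,0,0],[0,0,0],[0,0,0.0001],[0,0,0.0001],[0,0,0.0001]],"turn":[0.01,0.02,0.03,0.035,0.04]}'
python3 cap.py c11 0
python3 -m jog '{"claw":[1,1,1],"translation":[[0,0,0],[0,0,0],[0,0,0]],"turn":[0.01,0.015,0.02]}'
python3 cap.py c12 0
```

```text
time_s: 12.92
eef_pos: [0.5092, 0.1049, 0.0756]
eef_rot: [2.682, 1.632, -0.006]
ft_force: [-5.0, -4.8, 8.8]
grip_width: 0.04
gripper_force: 40.7
q6-q1 2.0484 q6 2.111521116423286 [-1.19561579  1.07447529  0.28060223] [-5.12531356 -6.0798526   9.96589354] [0.50910479 0.10494227 0.07552311]
area 3137 line 175.24736 turn(rad, mod 2pi) 6.241251
[[ 0.491  0.11   0.51   0.109 18.452]
 [ 0.509  0.106  0.491  0.108 18.401]] turn [3.1   3.098] [3.1  6.24]
time_s: 13.22
eef_pos: [0.5093, 0.1046, 0.0756]
eef_rot: [2.73, 1.549, -0.007]
ft_force: [-5.0, -5.9, 8.4]
grip_width: 0.0401
gripper_force: 40.6
q6-q1 2.1098 q6 2.172931144019389 [-1.45122699  0.98537894  0.82888758] [-5.10245593 -7.08832215 10.14825618] [0.50922925 0.10457934 0.07550645]
area 5463 line -74.03642 turn(rad, mod 2pi) 1.8904287
[[ 0.51   0.106  0.491  0.108 18.379]
 [ 0.492  0.111  0.51   0.108 18.255]] turn [3.05  3.051] [6.19 3.05]
```

```bash
python3 -m jog '{"claw":[1,1,1,1,1],"translation":[[0,0,-0.0001],[0,0,-0.0002],[0,0,-0.0004],[0,0,-0.0005],[0,0,-0.0006]],"turn":[-0.038,-0.076,-0.114,-0.152,-0.19]}'
python3 -m jog '{"claw":[1,1,1,1,1],"translation":[[0,0,-0.0001],[0,0,-0.0002],[0,0,-0.0004],[0,0,-0.0005],[0,0,-0.0006]],"turn":[-0.038,-0.076,-0.114,-0.152,-0.19]}'
python3 -m jog '{"claw":[1,1,1,1,1],"translation":[[0,0,-0.0001],[0,0,-0.0002],[0,0,-0.0003],[0,0,-0.0004],[0,0,-0.0004]],"turn":[-0.038,-0.076,-0.1,-0.12,-0.12]}'
python3 cap.py c13 1.57
cat > bot.py <<'E'
from h import *
import sys
im=cv2.imread("pics/"+sys.argv[1]+".png"); c=camera("wrist"); s=observe(); K=np.array(c["intrinsics"])
T=np.eye(4);T[:3,:3]=R.from_rotvec(s["eef_rot"]).as_matrix();T[:3,3]=s["eef_pos"]; W=T@np.array(c["mount"])
def lines(z,x0,y0,e,mn,S=4000):
    n=int(e*S); P=[[x0,y0,z],[x0+e,y0,z],[x0+e,y0+e,z],[x0,y0+e,z]]
    H=cv2.getPerspectiveTransform(np.float32([proj(K,W,p) for p in P]),np.float32([[0,0],[n,0],[n,n],[0,n]]))
    w=cv2.warpPerspective(im,H,(n,n)); g=cv2.cvtColor(w,cv2.COLOR_BGR2GRAY); cv2.imwrite(f"pics/{sys.argv[1]}_z{int(z*1000)}.png",w)
    l=cv2.createLineSegmentDetector().detect(g)[0][:,0]; L=np.hypot(l[:,2]-l[:,0],l[:,3]-l[:,1])/S*1e3; A=(np.degrees(np.arctan2(l[:,3]-l[:,1],l[:,2]-l[:,0]))+45)%90-45
    o=[i for i in np.argsort(-L) if L[i]>mn and abs(A[i])<12][:14]; print("z",z); print(np.round(np.c_[l[o]/S+[x0,y0,x0,y0],A[o],L[o]],4))
lines(.059,.47,.065,.08,6); lines(.028,.44,.04,.14,40)
E
python3 bot.py c13
```

```text
time_s: 13.68
eef_pos: [0.5112, 0.1055, 0.0759]
eef_rot: [2.149, 2.289, -0.001]
ft_force: [1.4, -2.7, 0.5]
grip_width: 0.0402
gripper_force: 40.8
time_s: 14.1
eef_pos: [0.5117, 0.1061, 0.0763]
eef_rot: [1.381, 2.82, 0.001]
ft_force: [1.9, -1.1, -0.2]
grip_width: 0.0401
gripper_force: 40.7
time_s: 14.52
eef_pos: [0.5113, 0.1065, 0.0765]
eef_rot: [0.835, 3.028, 0.001]
ft_force: [0.9, -0.5, -0.4]
grip_width: 0.04
gripper_force: 40.7
q6-q1 0.5406 q6 0.6042753906005051 [-0.05345452 -0.30119116  0.00989541] [ 0.26105063 -1.21057113  0.01987283] [0.51105963 0.10644099 0.07649645]
area 6085 line -26.096481 turn(rad, mod 2pi) 2.7271385
[[ 0.51   0.106  0.507  0.088 18.622]
 [ 0.505  0.089  0.508  0.107 18.136]] turn [1.449 1.448] [1.45 4.59]
z 0.059
[[ 0.4848  0.1326  0.5267  0.1318 -1.1332 41.8792]
 [ 0.5108  0.1374  0.4748  0.139  -2.527  35.9852]
 [ 0.5114  0.135   0.4761  0.1363 -2.0115 35.3456]
 [ 0.4797  0.0942  0.4803  0.1277 -1.0612 33.4491]
 [ 0.4814  0.1273  0.4808  0.0939 -1.0771 33.4433]
 [ 0.4792  0.1283  0.4786  0.0967 -1.0803 31.5805]
 [ 0.4701  0.0746  0.4989  0.0734 -2.372  2
[... 504 characters left out ...]
00e-01 -2.47950e+00
   9.07159e+01]
 [ 4.56500e-01  1.57100e-01  4.52600e-01  6.73000e-02 -2.49890e+00
   8.98202e+01]
 [ 4.64500e-01  1.54900e-01  5.49500e-01  1.51200e-01 -2.52420e+00
   8.51240e+01]
 [ 4.58300e-01  6.98000e-02  4.61900e-01  1.53300e-01 -2.47250e+00
   8.35351e+01]
 [ 4.80600e-01  1.37000e-01  4.78500e-01  7.95000e-02 -2.09570e+00
   5.75301e+01]
 [ 4.60500e-01  6.10000e-02  5.10100e-01  5.89000e-02 -2.42800e+00
   4.96958e+01]
 [ 5.28900e-01  1.32300e-01  4.83000e-01  1.33900e-01 -2.03990e+00
   4.59418e+01]
 [ 4.87100e-01  8.36000e-02  4.87900e-01  1.23900e-01 -1.10130e+00
   4.03231e+01]
 [ 4.89200e-01  1.23600e-01  4.88400e-01  8.36000e-02 -1.03610e+00
   4.00161e+01]]
```

```bash
python3 -m jog '{"claw":[1,1,1,1],"translation":[[0,0,0],[0,0,0],[0,0,-0.0001],[0,0,-0.0001]],"turn":[-0.015,-0.03,-0.045,-0.045]}'
python3 cap.py c14 1.57; python3 bot.py c14 | head -8
```

```text
time_s: 14.95
eef_pos: [0.5109, 0.1065, 0.0766]
eef_rot: [0.621, 3.079, 0.001]
ft_force: [1.4, -0.5, -0.4]
grip_width: 0.0403
gripper_force: 40.7
q6-q1 0.3997 q6 0.4634748276710351 [-0.0049661  -0.29552914 -0.06805526] [ 1.85140252 -0.71185877  1.57036382] [0.51084635 0.10649272 0.07661156]
area 5766 line -21.42082 turn(rad, mod 2pi) 2.8087442
[[ 0.51   0.106  0.51   0.088 18.459]
 [ 0.507  0.088  0.507  0.106 18.27 ]] turn [1.587 1.589] [1.59 4.73]
z 0.059
[[ 0.5227  0.1327  0.4752  0.1335 -0.8812 47.504 ]
 [ 0.4839  0.1319  0.522   0.1315 -0.56   38.1232]
 [ 0.4792  0.0927  0.4795  0.1267 -0.3868 34.0638]
 [ 0.4733  0.1333  0.4722  0.0995 -1.814  33.7924]
 [ 0.4806  0.1261  0.4804  0.0927 -0.3093 33.4404]
 [ 0.4701  0.0728  0.5033  0.0714 -2.3842 33.1743]
 [ 0.5064  0.1358  0.4739  0.1372 -2.446  32.5504]
```

```bash
python3 -m jog '{"claw":[1,1,1,1],"translation":[[0,0,0.001],[0,0,0.002],[0,0,0.002],[0,0,0.002]],"turn":[-0.003,-0.004,-0.004,-0.004]}'
python3 cap.py c15 1.57; python3 bot.py c15 | head -8
python3 - <<'E'
from h import *
look('side','s15.png'); a=cv2.imread('pics/s15.png')[150:330,200:350]
b=cv2.imread('pics/c15.png')
cv2.imwrite('pics/f15.png',np.hstack([cv2.resize(a,(300,360),interpolation=cv2.INTER_CUBIC),cv2.resize(b,(480,360))]))
E
```

```text
time_s: 15.38
eef_pos: [0.5111, 0.1062, 0.0762]
eef_rot: [0.603, 3.082, -0.0]
ft_force: [-1.8, -1.3, 10.1]
grip_width: 0.0398
gripper_force: 41.8
q6-q1 0.3863 q6 0.44984976032163565 [-0.14981215  0.1737448  -0.01908699] [-0.49624474 -0.78076005  9.68607918] [0.51115523 0.10616522 0.07622824]
area 5535 line -15.332845 turn(rad, mod 2pi) 2.9149995
[[ 0.51   0.106  0.51   0.088 18.448]
 [ 0.507  0.088  0.507  0.106 18.12 ]] turn [1.599 1.6  ] [1.6  4.74]
z 0.059
[[ 0.5223  0.1326  0.4752  0.1332 -0.7239 47.1956]
 [ 0.4734  0.1367  0.4722  0.0989 -1.7987 37.8331]
 [ 0.4842  0.1316  0.5217  0.1314 -0.3239 37.4994]
 [ 0.5102  0.1356  0.4739  0.1371 -2.3903 36.2967]
 [ 0.4701  0.0727  0.5039  0.0713 -2.2882 33.7979]
 [ 0.4807  0.1258  0.4805  0.0923 -0.3533 33.4369]
 [ 0.4794  0.0927  0.4796  0.1258 -0.3329 33.1263]
```

View pics/f15.png

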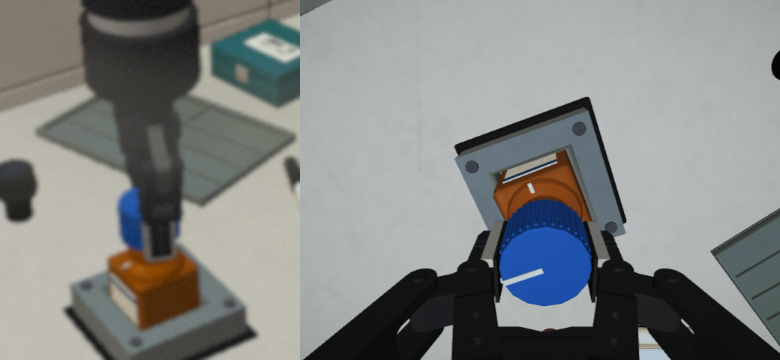

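```bash
python3 -c "
from bench import *
print(finish_job())"
```

```text
the job is handed in; nothing more can be done
None
```

The bottle is home in the holder's well. The cap was screwed down until it bottomed out (twist about 0.8 N m) and backed off about 89.7° by camera measurement. I handed the job in at about 15 s with the cap still gripped and the other three items untouched; entering the well took one 61 N wrist-force spike, below the 120 N limit.

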